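# Open the sprung lid of a block heater

## Robot

A 6-joint arm with a two-finger parallel gripper is mounted at the origin on the work surface. World frame = base frame: x ahead of the robot, y to its left, z up, the work surface at z = 0. Lengths are in m, angles in rad, forces in N, time in s.
With the tool pointing down it reaches from about 0.35 to 0.875 m from the base axis. Payload 4.2 kg.
Tool frame: the origin (TCP) lies at the centre of the arm's flange, where the gripper is bolted on; the fingertips stand 182 mm ahead of it and the grasp point (between the pads) lies 164 mm ahead of it; y points along the fingers, z is the direction in which the jaws open and shut, and the axes are right-handed (so a half turn about y gives the same grasp; the last joint's range is limited). The gripper opens to 87 mm and grips with 3 to 60 N. Pads are 19 mm wide; open, the fingers measure 117 mm over their backs; the gripper's body (75 mm by 190 mm) begins 51 mm behind the grasp point.
Start: joints at [-0.856, 0.385, 0.008, 0, -1.194, -0.259], TCP at [0.275, -0.561, 0.405] pointing down, gripper open.
Joint ranges: [-3.14, 3.14], [-1.21, 2.06], [-1.07, 1.41], [-3.16, 2.05], [-2.99, -0.16], [-3.1, 3.1]. Speed limits (rad/s): [2.79, 2.79, 3.14, 3.14, 3.14, 3.14].

## Interface

Orientations are given as a rotation vector (axis times angle).
In Python, from station import robot, viewer, spotter gives the robot as it stands.
- The arm moves only by the tool drive_tool, never from a script. Its argument "motion" is a list of rows, each an object of numbers: "x", "y", "z": the shift along the world's x, y, z in cm; "ax", "ay", "az": the turn, a rotation vector about the world's x, y, z in degrees; "gripper": the opening, from 0 (shut) to 1 (fully open). In form: [{"x": .., "y": .., "z": .., "ax": .., "ay": .., "az": .., "gripper": ..}, ...]. A call has 1 to 5 rows; each row is the pose to reach, as a shift and turn from the pose commanded when the call began; what a row does not reach only later rows make up. A row lasts 1/12 s, in which the tool goes at most 41.7 mm and 7.16 degrees, less where a joint would pass 70% of its speed; a pose out of reach is approached as far as the arm can. A call with a gripper value outside its range is refused whole. The fingers move at their own pace and stop on an object; "squeeze" is the grip in N (left out, the last holds). Time passes only in rows, so rows that repeat a pose let the fingers close. It gives the time, the measured TCP pose, the force and the opening at its end, in the units of the state.
- robot.get_obs(): the state, without advancing time (a new reading comes with each control period).
- viewer.get_image(name): name is "side" or "top"; returns a dict with "pixels" (480x640x3 uint8, red, green, blue), "z_map" (480x640 float32, m along the optical axis (not along the pixel's ray), 0 where there is no reading), "fov_y" (degrees; the focal length in pixels is half the picture's height over the tangent of half this angle, whatever the lens; pixels are square), "cx", "cy" (the principal point, pixels), "origin" and "rotation" of the camera in the world. Camera axes: x right, y down, z forward; pixel columns grow to the right and rows downward; lengths in m; the calibration is good to about 2 mm. A picture is of the moment at which its call begins.
- robot.hand_in(): hands the job in, once; it reports no verdict.
Trained networks look in a picture, given as the dict that the camera call returned (one of the last four; its "shot" number tells which), for a name from the list of things; names that differ only in an ending like _2 or _b are one class to them, and where a whole thing is asked for, a point or a joint stands for the part that bears it (a point fixed in the world has none). Each returns a list of dicts, best first, with "score" (0 to 1); they miss things now and then, are a little off and sometimes report something else, mostly with a low value. They report only what shows in the picture. A call takes as long as a camera call.
- spotter.search_frame(target, picture): "point" ([x, y, z] in m, in world coordinates, good to about 4 mm: the middle of the surface that is visible of it).
- spotter.cut_out(target, picture): "mask" (480x640 bool, what is visible of it).
- spotter.tip_of(target, picture): "point" ([x, y, z] in m, in world coordinates, good to about 4 mm: a listed point, or the origin of a listed thing).
The state is a dict: "t": time; "joint_positions": joint angles; "qd": joint speeds; "tau": joint torques, N m; "tool_pos": TCP position; "ee_rot": TCP orientation; "contact_force": force on the tool from outside, world axes, zero at the start; "torque": the same for the moment, N m; "finger_gap": opening from 0.0 (shut) to 1.0 (fully open).
Only numpy, scipy, OpenCV 4.12 (cv2) and the standard library are available. Lean on these libraries where they do the work, as an engineer would, in place of code of your own. Each camera call takes 0.05 s, during which the arm holds its last target.

## Task

Open the block heater on the bench so that tubes can be loaded: with the fingertips press its release tab down until the lid springs up by itself, let go of the tab, then push the lid up from underneath until it is fully open against its stop. Only press and push, gently: do not grip the lid or bear on its upper side while you open it, and leave the bottle, the jar and the tube rack standing where they are.

Things in the scene. Friction and masses are not known exactly. Their poses are not given: they have to be found in the camera images.
- heater: White block heater, fixed, 212 mm deep (x -112 to +100), 170 wide (y), 75 high without its lid. Origin on the bench under it, midway across; x points from its front (tab, towards the robot) to its back (hinge), z up; turned about z by up to 0.45 rad. Low front deck (x -112 to -56, 55 mm high) with the tab in the middle; the flat display and two flat keys beside it are dummies.
- tab (a joint): Release tab angle, rad: 0 at rest, grows as the tab is pressed down, stop at 0.25. Spring return. The lid is freed at about 0.15 (the pressed point has then gone down 5 mm, at about 4 N); at the stop it is 9 mm down, about 6 N.
- tab_press (a point): Point to press: on the top face of the tab, in the middle of its 30 mm width, 15 mm from its front end (the paddle is 30 mm deep in front of the claw). At rest it is at (-96, 0, 75) mm in the heater's frame; press straight down there. A claw 20 mm wide, part of the tab, stands behind it at x -70 to -61 up to z 90 mm.
- lid (a joint): Lid angle, rad: 0 closed and latched, grows as the lid opens upward and backward; stop at 1.75 (a little past upright). Once freed, two spring pins lift it within about a second to about 0.69, where it stays. From there a stiff hinge holds it wherever it is left; pushing at the front edge takes about 2 to 4 N.
- lid_edge (a point): Middle of the lid's lower front edge, 143 mm from the hinge axis; moves with the lid. The grey lid is 139 mm deep, 164 wide, 18 thick; its flat underside lies 4 mm below the hinge axis when closed. Closed, this edge is at (-55, 0, 76) mm in the heater's frame; sprung up it is about 92 mm higher. A tongue 30 mm wide sticks out 8 mm in front of it at the middle.
- lid_hinge (a point): Middle of the lid's hinge axis, fixed to the heater at (88, 0, 80) mm in its frame; the axis runs along the heater's y.
- lid_top (a point): Middle of the lid's upper side, 75 mm from the hinge; moves with the lid. The upper shell (the lid's upper 10 mm, 133 x 158 mm) must not be pressed on by the fingers while the lid is pushed open from below.
- bottle: Loose amber reagent bottle with white cap, 52 mm diameter, 115 mm tall; origin under its centre. Leave it alone.
- jar: Loose white jar, 60 mm diameter, 65 mm tall; origin under its centre. Leave it alone.
- tube_rack: Loose empty tube rack: an aluminium block with 15 dark round holes in its flat top, on a black foot, 94 x 54 mm, 36 mm tall; origin under its centre. Leave it alone.

How it is judged:
On the way, in this order (a step that is already met when the one before it is completed fails the run):
1. the fingers press the release tab down far enough to free the lid (value of joint tab above 0.14 rad and contact force between the fingers and heater above 0.5 N), for 0.02 s.
2. the tab is let go and the lid has sprung up by itself, not yet touched (value of joint tab below 0.06 rad and value of joint lid between 0.5 and 0.85 rad and contact force between the fingers and heater below 0.3 N), for 0.1 s.
3. the lid is pushed fully open (value of joint lid above 1.65 rad), for 0.1 s.
At the end, for the whole second after the job is handed in: The lid stands still at its open stop (joint above 1.65 of 1.75 rad), the tab is back up (below 0.06 rad), and the bottle, jar and tube rack stand upright and at rest within 25 mm of where they began (value of joint lid above 1.65 rad and velocity of joint lid between -0.05 and 0.05 rad/s and value of joint tab below 0.06 rad and linear speed of each of bottle, jar, tube_rack below 0.02 m/s and distance of each of bottle, jar, tube_rack from where it was at the start of the episode below 0.025 m and angle between each of bottle, jar, tube_rack's own z axis and vertical below 0.15 rad); the robot touches nothing.
It fails at once if the bottle, jar or tube rack is lifted, tipped or shifted by more than 25 mm (distance of any of bottle, jar, tube_rack from where it was at the start of the episode above 0.025 m or angle between any of bottle, jar, tube_rack's own z axis and vertical above 0.3 rad).
It fails at once if the fingers bear on the lid's upper side (gripping or pulling it) while it is opened beyond where the springs lift it (value of joint lid above 0.85 rad and contact force between the fingers and lid_c2 above 1.5 N).
It fails at once if the fingers force the heater, its tab or its lid with more than 60 N (contact force between the fingers and heater above 60 N).
It also fails if it takes over 45 s, if anything falls off the work surface, if the arm or the gripper's body presses on something with over 40 N, if the wrist force passes 120 N, or if a joint passes its speed limit or range.

## Working session

There is one attempt and no reset: what is moved stays moved. The work goes in short steps, Python scripts to look and compute and a tool call to move; the robot and the scene stay as the last step left them, time stands still between calls to the robot, and variables do not carry over. Pictures are saved under pics/ and viewed, and the job is handed in when it is done.

Besides the shell and the picture viewer there is one more tool, called after ">>>" as a command line: name --argument value ..., lists and objects as JSON in quotes. drive_tool: Moves the arm, as the interface text tells. Its arguments: {"type":"object","properties":{"motion":{"type":"array"},"squeeze":{"type":"number"}},"required":["motion"]}

```bash
mkdir -p pics; cat > h.py <<'E'
import numpy as np, cv2
from station import robot, viewer, spotter
def save(im,n): cv2.imwrite(f'pics/{n}.png', cv2.cvtColor(im['pixels'],cv2.COLOR_RGB2BGR))
E
python3 - <<'E'
from h import *
o=robot.get_obs(); print({k:np.round(v,3) for k,v in o.items()})
for n in ['top','side']:
    im=viewer.get_image(n); save(im,n+'0'); print(n,np.round(im['origin'],3),np.round(im['rotation'],2).tolist())
    for t in ['tab_press','lid_edge','lid_hinge','lid_top','heater','bottle','jar','tube_rack']:
        r=spotter.tip_of(t,im)[:2]; print(t,[(np.round(a['point'],4).tolist(),round(a['score'],2)) for a in r])
E
```

```text
{'t': np.float64(0.0), 'joint_positions': array([-8.560e-01,  3.860e-01,  7.000e-03, -1.000e-03, -1.194e+00,
       -2.590e-01]), 'qd': array([ 0.002, -0.002,  0.   ,  0.   ,  0.   , -0.001]), 'tau': array([ 0.0000e+00, -3.9067e+01,  1.8740e+01,  4.2200e+00,  1.1000e-02,
       -0.0000e+00]), 'tool_pos': array([ 0.275, -0.561,  0.404]), 'ee_rot': array([-1.539, -0.357,  0.358]), 'contact_force': array([-0.954, -0.032, -0.066]), 'torque': array([-0.022,  0.025, -0.015]), 'finger_gap': np.float64(1.002)}
top [0.356 0.023 0.903] [-2.13, 2.12, -0.2]
tab_press [([0.4688, -0.0587, 0.0746], 0.77)]
lid_edge [([0.5137, -0.0583, 0.0769], 0.64)]
lid_hinge [([0.6591, -0.075, 0.0816], 0.89)]
lid_top [([0.5836, -0.0668, 0.097], 0.7)]
heater [([0.5707, -0.06, 0.0001], 0.89)]
bottle [([0.5822, -0.2481, -0.0001], 0.81)]
jar [([0.5278, 0.1387, -0.0004], 0.57)]
tube_rack [([0.4087, -0.213, 0.0001], 0.64)]
side [0.348 0.68  0.623] [-0.37, 2.72, -1.27]
tab_press [([0.4709, -0.0596, 0.0766], 0.97), ([0.5164, -0.0549, 0.08], 0.59)]
lid_edge [([0.5174, -0.057, 0.0788], 0.68)]
lid_hinge [([0.6554, -0.071, 0.0808], 0.67)]
lid_top [([0.5782, -0.066, 0.0906], 0.91)]
heater [([0.5639, -0.0652, 0.0019], 0.88)]
bottle []
jar [([0.5266, 0.1361, -0.0005], 0.8)]
tube_rack [([0.4138, -0.2129, 0.0018], 0.94)]
```

View pics/top0.png

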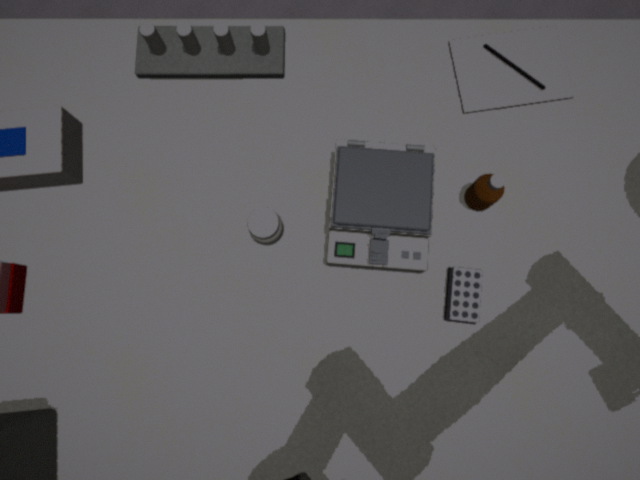

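View pics/side0.png

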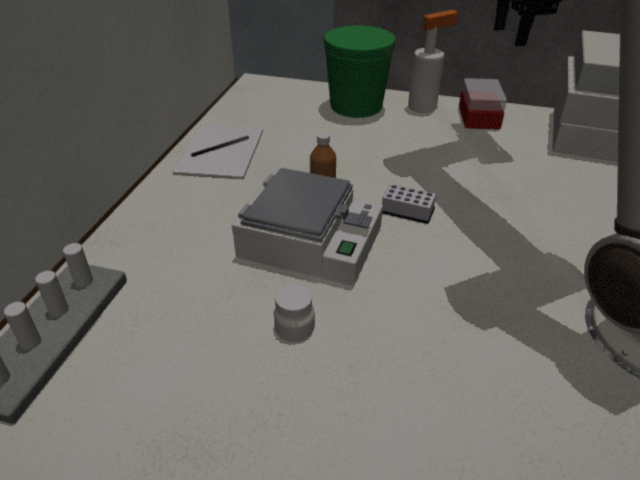

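```bash
cat >> h.py <<'E'
from scipy.spatial.transform import Rotation as R
def cloud(im):
    h,w=im['z_map'].shape; f=h/2/np.tan(np.radians(im['fov_y'])/2)
    v,u=np.mgrid[:h,:w]; z=im['z_map']
    P=np.stack([(u-im['cx'])/f*z,(v-im['cy'])/f*z,z],-1)
    rot=np.array(im['rotation']); M=R.from_rotvec(rot).as_matrix() if rot.size==3 else rot
    return P@M.T+np.array(im['origin'])
def tool():
    o=robot.get_obs(); M=R.from_rotvec(o['ee_rot']).as_matrix(); return o,M
E
python3 - <<'E'
from h import *
o,M=tool(); print(np.round(M,3))
for n in ['top','side']:
    im=viewer.get_image(n); P=cloud(im)
    for t in ['heater','lid_top','tab']:
        r=spotter.cut_out(t,im)
        if not r: print(n,t,'none');continue
        m=r[0]['mask']&(im['z_map']>0); Q=P[m]
        if t=='heater': Q=Q[(Q[:,2]>0.045)]
        if t=='lid_top': Q=Q[(Q[:,2]>0.085)&(Q[:,2]<.105)]
        rc=cv2.minAreaRect(Q[:,:2].astype(np.float32)*1000)
        print(n,t,round(r[0]['score'],2),len(Q),rc,np.round(Q[:,2].max(),4), np.round(np.median(Q,0),4))
E
```

```text
[[ 0.898  0.    -0.44 ]
 [ 0.44  -0.     0.898]
 [ 0.    -1.    -0.   ]]
top heater 0.97 12418 ((560.11181640625, -64.57380676269531), (170.21534729003906, 212.21743774414062), 85.43128204345703) 0.1002 [ 0.5507 -0.0623  0.0931]
top lid_top 0.64 7699 ((575.585693359375, -65.60870361328125), (163.71853637695312, 145.27066040039062), 84.98981475830078) 0.1002 [ 0.5764 -0.0653  0.0944]
top tab 0.87 501 ((480.9391174316406, -58.43595504760742), (28.360090255737305, 48.554107666015625), 87.67724609375) 0.0931 [ 0.4797 -0.0587  0.0756]
side heater 0.67 9578 ((562.3099365234375, -60.232017517089844), (171.9243621826172, 212.34315490722656), 85.11717987060547) 0.0964 [ 0.5551 -0.0275  0.0835]
side lid_top 0.88 4515 ((578.0713500976562, -61.331581115722656), (163.67437744140625, 142.61334228515625), 85.29651641845703) 0.0964 [ 0.58   -0.0503  0.0931]
side tab none
```

```bash
cat >> h.py <<'E'
YAW=-0.082; O=np.array([0.5675,-0.0642,0])
Hm=R.from_euler('z',YAW).as_matrix()
def goal(tip_mm,tilt):   # tip centre in heater frame, tilt deg from vertical, nose forward
    t=np.radians(tilt); d=Hm@[np.sin(t),0,-np.cos(t)]; z=Hm[:,1]; x=np.cross(d,z)
    M=np.stack([x,d,z],1); return O+Hm@(np.array(tip_mm)/1000)-0.182*d, M
def delta(tip_mm,tilt):
    p,M=goal(tip_mm,tilt); o,M0=tool()
    print('cm',np.round((p-o['tool_pos'])*100,2),'deg',np.round(np.degrees(R.from_matrix(M@M0.T).as_rotvec()),2))
def where():
    o,M=tool(); d=M[:,1]; tip=Hm.T@(o['tool_pos']+.182*d-O)*1000; dh=Hm.T@d
    print('t',round(float(o['t']),2),'tip_h',np.round(tip,1),'tilt',round(np.degrees(np.arctan2(dh[0],-dh[2])),1),'F',np.round(Hm.T@o['contact_force'],2),'gap',round(float(o['finger_gap']),3),'q',np.round(o['joint_positions'],2))
E
python3 - <<'E'
from h import *
where(); delta([-88,0,140],15); delta([-88,0,95],15)
E
```

```text
t 1.3 tip_h [-250.7 -519.2  222.8] tilt 0.0 F [ 1.31  0.37 -0.27] gap 0.998 q [-0.86  0.38  0.01  0.   -1.19 -0.26]
cm [15.77 50.8  -8.9 ] deg [  2.82 -14.92 -30.64]
cm [ 15.77  50.8  -13.4 ] deg [  2.82 -14.92 -30.64]
```

>>> drive_tool --motion '[{"x":1.2,"y":3.8,"az":-6,"gripper":0},{"x":2.4,"y":7.6,"az":-12,"gripper":0},{"x":3.6,"y":11.4,"az":-18,"gripper":0},{"x":4.8,"y":15.2,"az":-24,"gripper":0},{"x":6.0,"y":19,"az":-30,"gripper":0}]' --squeeze 10

```text
invalid input at $.motion[0]: expected keys x, y, z, ax, ay, az, gripper
```

>>> drive_tool --motion '[{"x":1.2,"y":3.8,"gripper":0},{"x":2.4,"y":7.6,"gripper":0},{"x":3.6,"y":11.4,"gripper":0},{"x":4.8,"y":15.2,"gripper":0},{"x":6.0,"y":19,"gripper":0}]'

```text
invalid input at $.motion[0]: expected keys x, y, z, ax, ay, az, gripper
```

```bash
python3 - <<'E'
from h import *
where(); delta([-88,0,140],15)
E
```

```text
t 1.3 tip_h [-250.7 -519.2  222.8] tilt 0.0 F [ 1.31  0.37 -0.27] gap 0.998 q [-0.86  0.38  0.01  0.   -1.19 -0.26]
cm [15.77 50.8  -8.9 ] deg [  2.82 -14.92 -30.64]
```

>>> drive_tool --motion '[{"x":1.2,"y":3.8,"z":0,"ax":0,"ay":0,"az":-6,"gripper":0},{"x":2.4,"y":7.6,"z":0,"ax":0,"ay":0,"az":-12,"gripper":0},{"x":3.6,"y":11.4,"z":0,"ax":0,"ay":0,"az":-18,"gripper":0},{"x":4.8,"y":15.2,"z":0,"ax":0,"ay":0,"az":-24,"gripper":0},{"x":6.0,"y":19,"z":0,"ax":0,"ay":0,"az":-30,"gripper":0}]' --squeeze 10

```text
t: 1.72
tool_pos: [0.3351, -0.3698, 0.4048]
ee_rot: [-1.57, 0.057, -0.058]
contact_force: [2.1, -0.3, 0.2]
finger_gap: 0.71
```

>>> drive_tool --motion '[{"x":1.2,"y":3.8,"z":0,"ax":0,"ay":0,"az":0,"gripper":0},{"x":2.4,"y":7.6,"z":0,"ax":0,"ay":0,"az":0,"gripper":0},{"x":3.6,"y":11.4,"z":0,"ax":0,"ay":0,"az":0,"gripper":0},{"x":4.8,"y":15.2,"z":0,"ax":0,"ay":0,"az":0,"gripper":0},{"x":6.0,"y":19,"z":0,"ax":0,"ay":0,"az":0,"gripper":0}]'

```text
t: 2.13
tool_pos: [0.395, -0.1796, 0.4052]
ee_rot: [-1.57, 0.052, -0.054]
contact_force: [1.5, 0.3, 0.3]
finger_gap: 0.324
```

```bash
python3 - <<'E'
from h import *
where(); delta([-88,0,140],15)
E
```

```text
t 2.13 tip_h [-162.2 -129.1  223.2] tilt 0.1 F [1.48 0.45 0.28] gap 0.324 q [-0.05  0.05 -0.43  0.   -1.09 -1.59]
cm [ 3.78 12.65 -8.94] deg [ -1.11 -14.89  -0.84]
```

>>> drive_tool --motion '[{"x":1,"y":3.6,"z":-1,"ax":-0.3,"ay":-5,"az":-0.2,"gripper":0},{"x":2,"y":7.2,"z":-3,"ax":-0.7,"ay":-10,"az":-0.5,"gripper":0},{"x":3.2,"y":10.6,"z":-5.5,"ax":-1.1,"ay":-14.9,"az":-0.8,"gripper":0},{"x":3.8,"y":12.7,"z":-8,"ax":-1.1,"ay":-14.9,"az":-0.8,"gripper":0},{"x":3.8,"y":12.7,"z":-9,"ax":-1.1,"ay":-14.9,"az":-0.8,"gripper":0}]'

```text
t: 2.55
tool_pos: [0.4326, -0.0516, 0.3124]
ee_rot: [-1.571, -0.144, -0.262]
contact_force: [-0.5, 0.3, 1.0]
finger_gap: 0.021
```

```bash
python3 - <<'E'
from h import *
where(); delta([-88,0,90],15)
for n in ['side','top']: save(viewer.get_image(n),n+'1')
E
```

```text
t 2.55 tip_h [-89.1   1.7 136.4] tilt 14.8 F [-0.49  0.28  0.99] gap 0.021 q [ 0.28  0.11 -0.71  0.18 -0.51 -2.07]
cm [ 0.03 -0.16 -4.66] deg [ 0.02 -0.23 -0.36]
```

View pics/side1.png

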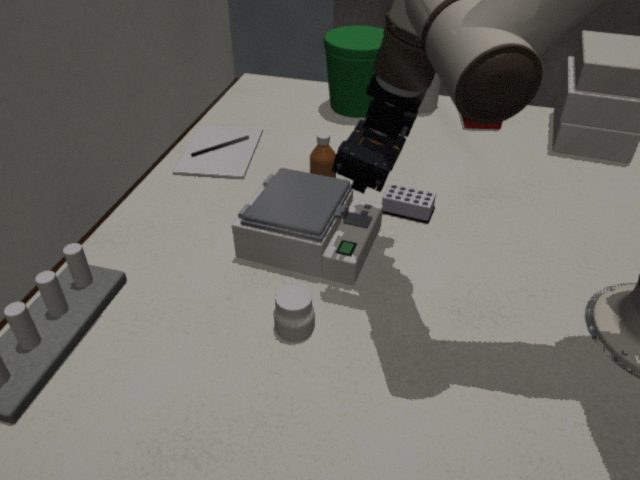

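View pics/top1.png

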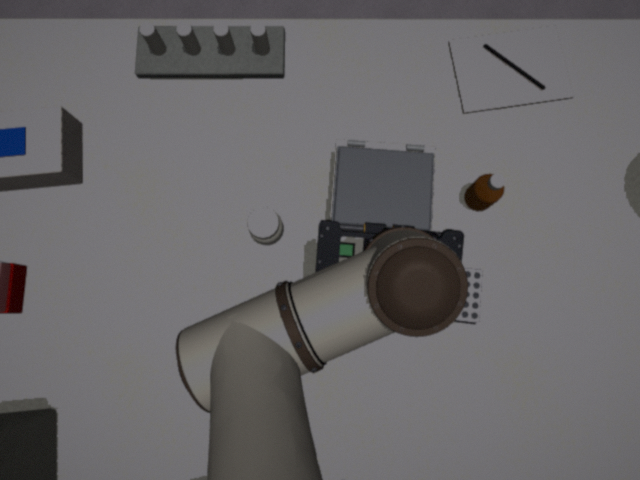

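Fingers are shut above the tab, around (350,180) in the side view. Descending to just above the tab.

>>> drive_tool --motion '[{"x":0,"y":-0.2,"z":-2,"ax":0,"ay":0,"az":-0.4,"gripper":0},{"x":0,"y":-0.2,"z":-4,"ax":0,"ay":0,"az":-0.4,"gripper":0},{"x":0,"y":-0.2,"z":-5,"ax":0,"ay":0,"az":-0.4,"gripper":0},{"x":0,"y":-0.2,"z":-5,"ax":0,"ay":0,"az":-0.4,"gripper":0}]'

```text
t: 2.98
tool_pos: [0.4326, -0.0573, 0.2638]
ee_rot: [-1.573, -0.133, -0.273]
contact_force: [-0.8, -1.0, -0.0]
finger_gap: 0.009
```

```bash
python3 - <<'E'
from h import *
where(); delta([-88,0,77],15)
for n in ['side']: 
  im=viewer.get_image(n);save(im,n+'2'); cv2.imwrite('pics/side2c.png',cv2.resize(cv2.cvtColor(im['pixels'],cv2.COLOR_RGB2BGR)[120:300,220:440],None,fx=3,fy=3,interpolation=cv2.INTER_CUBIC))
E
```

```text
t 2.98 tip_h [-88.6  -4.7  87.8] tilt 14.8 F [-0.67 -1.04 -0.03] gap 0.009 q [ 0.26  0.19 -0.8   0.26 -0.35 -2.15]
cm [ 0.02  0.41 -1.1 ] deg [ 0.05 -0.23  0.44]
```

View pics/side2c.png

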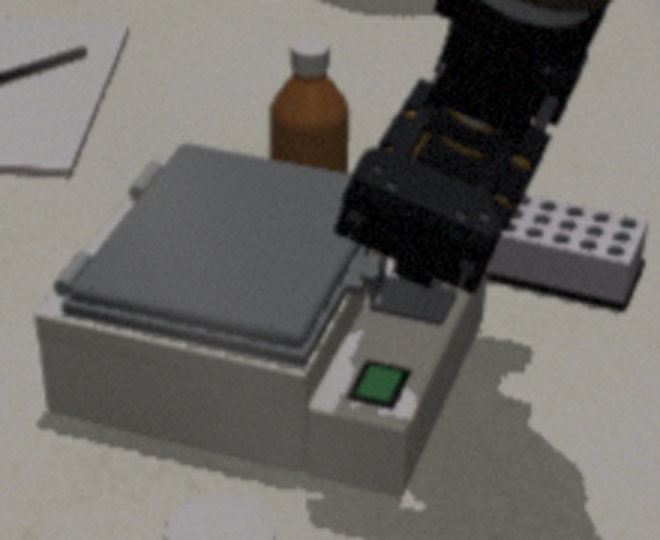

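Finger stands over the paddle (crop ≈(420,280)), about 1 cm above it; the lid is still closed. Pressing in steps.

>>> drive_tool --motion '[{"x":0,"y":0.4,"z":-0.5,"ax":0,"ay":0,"az":0.4,"gripper":0},{"x":0,"y":0.4,"z":-0.8,"ax":0,"ay":0,"az":0.4,"gripper":0},{"x":0,"y":0.4,"z":-1.0,"ax":0,"ay":0,"az":0.4,"gripper":0},{"x":0,"y":0.4,"z":-1.0,"ax":0,"ay":0,"az":0.4,"gripper":0}]'

```text
t: 3.37
tool_pos: [0.433, -0.0524, 0.2549]
ee_rot: [-1.571, -0.142, -0.269]
contact_force: [0.4, 1.4, 0.3]
finger_gap: 0.008
```

```bash
python3 - <<'E'
from h import *
where()
E
```

```text
t 3.37 tip_h [-88.    0.8  79.1] tilt 15.0 F [0.32 1.45 0.27] gap 0.008 q [ 0.26  0.21 -0.82  0.29 -0.31 -2.19]
```

>>> drive_tool --motion '[{"x":0,"y":0,"z":-0.2,"ax":0,"ay":0,"az":0,"gripper":0},{"x":0,"y":0,"z":-0.4,"ax":0,"ay":0,"az":0,"gripper":0},{"x":0,"y":0,"z":-0.5,"ax":0,"ay":0,"az":0,"gripper":0}]'

```text
t: 3.62
tool_pos: [0.433, -0.0524, 0.2499]
ee_rot: [-1.571, -0.142, -0.269]
contact_force: [-2.8, 1.8, 3.7]
finger_gap: 0.006
```

```bash
python3 - <<'E'
from h import *
where()
E
```

```text
t 3.62 tip_h [-88.    0.8  74.1] tilt 15.0 F [-2.98  1.54  3.7 ] gap 0.006 q [ 0.26  0.22 -0.83  0.31 -0.28 -2.21]
```

>>> drive_tool --motion '[{"x":0,"y":0,"z":-0.2,"ax":0,"ay":0,"az":0,"gripper":0},{"x":0,"y":0,"z":-0.35,"ax":0,"ay":0,"az":0,"gripper":0},{"x":0,"y":0,"z":-0.35,"ax":0,"ay":0,"az":0,"gripper":0}]'

```text
t: 3.87
tool_pos: [0.433, -0.0524, 0.2461]
ee_rot: [-1.571, -0.142, -0.268]
contact_force: [-3.0, 0.8, 4.9]
finger_gap: 0.004
```

```bash
python3 - <<'E'
from h import *
where()
im=viewer.get_image('side');cv2.imwrite('pics/side3c.png',cv2.resize(cv2.cvtColor(im['pixels'],cv2.COLOR_RGB2BGR)[120:300,220:440],None,fx=3,fy=3,interpolation=cv2.INTER_CUBIC))
E
```

```text
t 3.87 tip_h [-88.1   0.8  70.2] tilt 14.9 F [-3.02  0.58  4.87] gap 0.004 q [ 0.26  0.23 -0.84  0.33 -0.27 -2.22]
```

View pics/side3c.png

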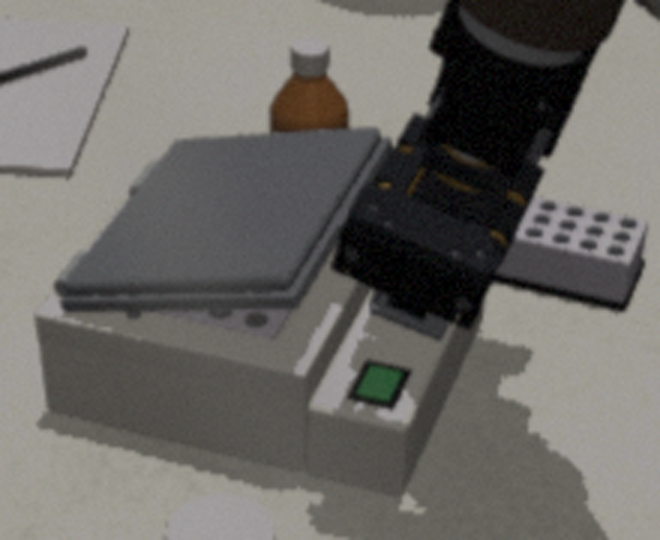

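The lid is free and rising (front edge at crop ≈(340,210)) and clear of the gripper. Releasing the tab and backing off.

>>> drive_tool --motion '[{"x":-0.2,"y":0,"z":1,"ax":0,"ay":0,"az":0,"gripper":0},{"x":-1.5,"y":0.1,"z":2.2,"ax":0,"ay":0,"az":0,"gripper":0},{"x":-3,"y":0.2,"z":4,"ax":0,"ay":0,"az":0,"gripper":0},{"x":-4,"y":0.3,"z":6,"ax":0,"ay":0,"az":0,"gripper":0},{"x":-4,"y":0.3,"z":6.5,"ax":0,"ay":0,"az":0,"gripper":0}]'

```text
t: 4.33
tool_pos: [0.3923, -0.0494, 0.3133]
ee_rot: [-1.569, -0.145, -0.271]
contact_force: [1.4, 0.0, -0.2]
finger_gap: 0.005
```

>>> drive_tool --motion '[{"x":0,"y":0,"z":0,"ax":0,"ay":0,"az":0,"gripper":0},{"x":0,"y":0,"z":0,"ax":0,"ay":0,"az":0,"gripper":0},{"x":0,"y":0,"z":0,"ax":0,"ay":0,"az":0,"gripper":0},{"x":0,"y":0,"z":0,"ax":0,"ay":0,"az":0,"gripper":0},{"x":0,"y":0,"z":0,"ax":0,"ay":0,"az":0,"gripper":0}]'

```text
t: 4.75
tool_pos: [0.3932, -0.0495, 0.3103]
ee_rot: [-1.572, -0.14, -0.267]
contact_force: [-0.6, 0.6, -0.1]
finger_gap: 0.005
```

```bash
cat >> h.py <<'E'
def see(tag):
    im=viewer.get_image('side');cv2.imwrite(f'pics/{tag}.png',cv2.resize(cv2.cvtColor(im['pixels'],cv2.COLOR_RGB2BGR)[60:300,180:480],None,fx=2.5,fy=2.5,interpolation=cv2.INTER_CUBIC))
    for t in ['lid_edge','lid_top','tab_press']:
        r=spotter.tip_of(t,im)[:2]
        for a in r:
            h=Hm.T@(np.array(a['point'])-O)*1000; 
            print(t,np.round(h,1),round(a['score'],2),'lidang',round(np.arctan2(h[2]-80,88-h[0]),2))
    return im
E
python3 - <<'E'
from h import *
where(); see('side4'); delta([-68,0,145],15)
E
```

```text
t 4.75 tip_h [-128.4    0.3  134.3] tilt 14.8 F [-0.64  0.5  -0.07] gap 0.005 q [ 0.31  0.05 -0.8   0.21 -0.49 -2.14]
lid_top [ 37.6  -1.2 136.2] 0.88 lidang 0.84
lid_top [-4.8  0.3  3.5] 0.37 lidang -0.69
tab_press [-94.4  -2.8  73. ] 0.6 lidang -0.04
cm [ 5.96 -0.53  0.99] deg [ 0.   -0.11 -0.04]
```

View pics/side4.png

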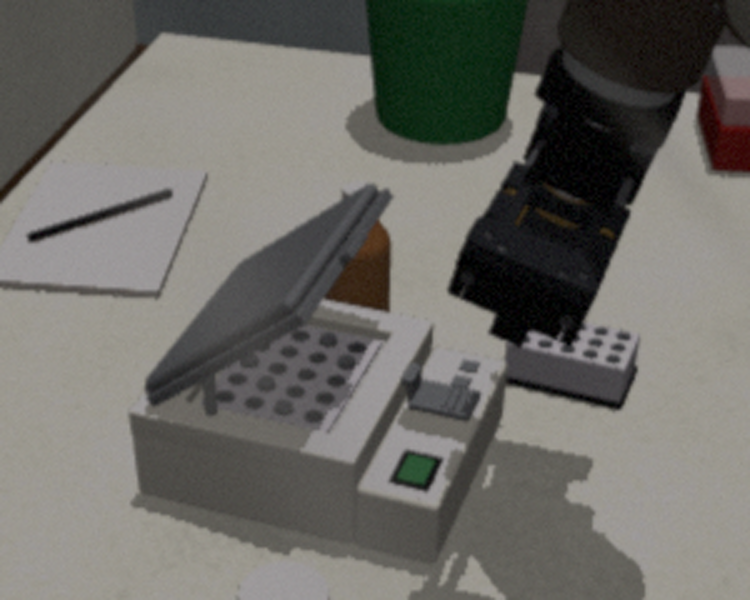

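```bash
cat >> h.py <<'E'
def tipfor(th,tau=25,e=25,y=-30,back=0):
    t=np.radians(tau); d=np.array([np.sin(t),-np.cos(t)]); xt=np.array([np.cos(t),np.sin(t)])
    u=np.array([-np.cos(th),np.sin(th)]); nu=np.array([-np.sin(th),-np.cos(th)]) # underside outward
    E=np.array([88,80])+143*u+4*nu
    if th<np.pi/2-t: tip=E+e*d-9.5*xt
    else: tip=E-e*u-9.5*xt
    return [tip[0]-back,y,tip[1]]
def plan(ths,tau=25,**k):
    o,M0=tool()
    for th in ths:
        p,M=goal(tipfor(th,tau,**k),tau)
        print(th,'tip',np.round(tipfor(th,tau,**k)),'cm',np.round((p-o['tool_pos'])*100,2),'deg',np.round(np.degrees(R.from_matrix(M@M0.T).as_rotvec()),2))
E
python3 - <<'E'
from h import *
plan([.7],back=35); plan([.7,.9,1.1,1.3,1.5,1.7,1.75])
E
```

```text
0.7 tip [-57. -30. 142.] cm [ 3.84 -3.37 -0.36] deg [ -0.81 -10.07  -0.04]
0.7 tip [-22. -30. 142.] cm [ 7.33 -3.66 -0.36] deg [ -0.81 -10.07  -0.04]
0.9 tip [ -2. -30. 163.] cm [ 9.32 -3.82  1.69] deg [ -0.81 -10.07  -0.04]
1.1 tip [ 22. -30. 179.] cm [11.67 -4.01  3.3 ] deg [ -0.81 -10.07  -0.04]
1.3 tip [ 44. -30. 189.] cm [13.9  -4.2   4.27] deg [ -0.81 -10.07  -0.04]
1.5 tip [ 67. -30. 193.] cm [16.21 -4.38  4.75] deg [ -0.81 -10.07  -0.04]
1.7 tip [ 91. -30. 194.] cm [18.55 -4.58  4.76] deg [ -0.81 -10.07  -0.04]
1.75 tip [ 96. -30. 193.] cm [19.14 -4.63  4.69] deg [ -0.81 -10.07  -0.04]
```

>>> drive_tool --motion '[{"x":0.5,"y":-1.5,"z":0,"ax":-0.4,"ay":-5,"az":0,"gripper":0},{"x":1.5,"y":-3,"z":0,"ax":-0.8,"ay":-10,"az":0,"gripper":0},{"x":3,"y":-3.4,"z":-0.2,"ax":-0.8,"ay":-10.1,"az":0,"gripper":0},{"x":3.8,"y":-3.4,"z":-0.4,"ax":-0.8,"ay":-10.1,"az":0,"gripper":0},{"x":3.8,"y":-3.4,"z":-0.4,"ax":-0.8,"ay":-10.1,"az":0,"gripper":0}]'

```text
t: 5.37
tool_pos: [0.4324, -0.0836, 0.307]
ee_rot: [-1.56, -0.28, -0.407]
contact_force: [-0.3, -0.7, -0.1]
finger_gap: 0.006
```

```bash
python3 - <<'E'
from h import *
where(); see('side5'); plan([.7,.9,1.1,1.3,1.5,1.7,1.75])
E
```

```text
t 5.37 tip_h [-56.  -30.3 142.1] tilt 25.1 F [-0.21 -0.71 -0.09] gap 0.006 q [ 0.16  0.1  -0.87  0.53 -0.2  -2.31]
lid_edge [-21.7   0.5 169.4] 0.96 lidang 0.68
lid_top [ 39.8  -0.5 136.5] 0.78 lidang 0.86
tab_press [-96.6  -0.7  73.2] 0.65 lidang -0.04
tab_press [  33.2 -179.9   -0.7] 0.53 lidang -0.97
0.7 tip [-22. -30. 142.] cm [ 3.55 -0.3  -0.  ] deg [-0.04  0.07 -0.07]
0.9 tip [ -2. -30. 163.] cm [ 5.54 -0.46  2.04] deg [-0.04  0.07 -0.07]
1.1 tip [ 22. -30. 179.] cm [ 7.89 -0.66  3.65] deg [-0.04  0.07 -0.07]
1.3 tip [ 44. -30. 189.] cm [10.13 -0.84  4.62] deg [-0.04  0.07 -0.07]
1.5 tip [ 67. -30. 193.] cm [12.43 -1.03  5.1 ] deg [-0.04  0.07 -0.07]
1.7 tip [ 91. -30. 194.] cm [14.78 -1.22  5.11] deg [-0.04  0.07 -0.07]
1.75 tip [ 96. -30. 193.] cm [15.36 -1.27  5.04] deg [-0.04  0.07 -0.07]
```

View pics/side5.png

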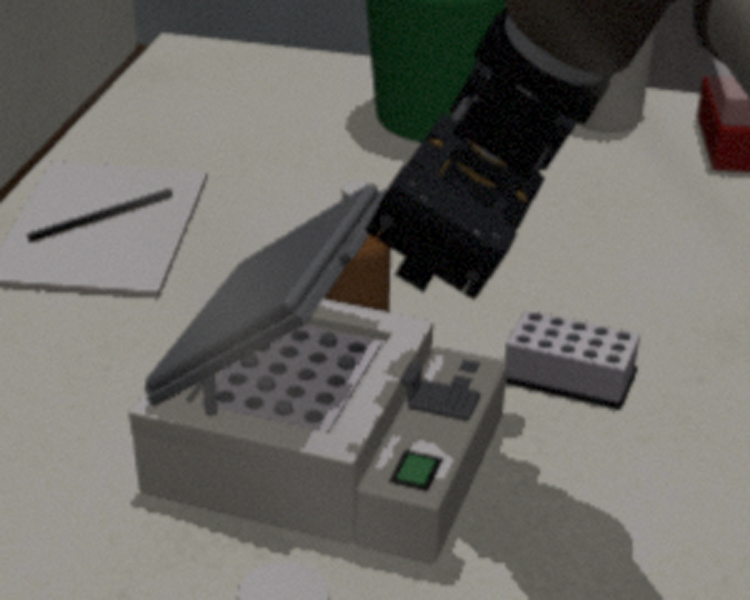

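The lid stands at about 0.68 rad and the tab is back up; the finger, at px (415,275), is in front of and below the lid edge. Joint 5 is close to its limit at -0.20, so I'll reduce the tilt to about 17° before pushing.

```bash
python3 - <<'E'
from h import *
plan([.7],17,back=15); plan([.7,.8,.9,1.0,1.1],17)
E
```

```text
0.7 tip [-41. -30. 142.] cm [ 4.05 -0.34  0.91] deg [ 0.62  8.04 -0.06]
0.7 tip [-26. -30. 142.] cm [ 5.54 -0.46  0.91] deg [ 0.62  8.04 -0.06]
0.8 tip [-16. -30. 153.] cm [ 6.48 -0.54  1.98] deg [ 0.62  8.04 -0.06]
0.9 tip [ -6. -30. 163.] cm [ 7.53 -0.63  2.95] deg [ 0.62  8.04 -0.06]
1.0 tip [  6. -30. 171.] cm [ 8.66 -0.72  3.82] deg [ 0.62  8.04 -0.06]
1.1 tip [ 18. -30. 179.] cm [ 9.88 -0.82  4.56] deg [ 0.62  8.04 -0.06]
```

>>> drive_tool --motion '[{"x":1,"y":0,"z":0.4,"ax":0.3,"ay":4,"az":0,"gripper":0},{"x":2,"y":-0.2,"z":0.9,"ax":0.6,"ay":8,"az":0,"gripper":0},{"x":3.2,"y":-0.3,"z":0.9,"ax":0.6,"ay":8,"az":0,"gripper":0},{"x":4.1,"y":-0.3,"z":0.9,"ax":0.6,"ay":8,"az":0,"gripper":0},{"x":4.8,"y":-0.4,"z":0.9,"ax":0.6,"ay":8,"az":0,"gripper":0}]'

```text
t: 5.98
tool_pos: [0.4797, -0.0869, 0.3165]
ee_rot: [-1.57, -0.172, -0.297]
contact_force: [0.1, -0.4, 0.4]
finger_gap: 0.008
```

```bash
python3 - <<'E'
from h import *
where(); see('side6');plan([.7,.8,.9,1.0,1.1],17)
E
```

```text
t 5.98 tip_h [-32.2 -29.8 142.5] tilt 17.1 F [ 0.1  -0.4   0.41] gap 0.008 q [ 0.17  0.19 -0.59  0.15 -0.5  -1.94]
lid_edge [-23.9   4.  167. ] 0.9 lidang 0.66
lid_top [ 35.1   1.  137.9] 0.86 lidang 0.83
tab_press [-97.7  -2.4  75.4] 0.9 lidang -0.02
0.7 tip [-26. -30. 142.] cm [ 0.83 -0.01  0.09] deg [ 0.05 -0.08 -0.04]
0.8 tip [-16. -30. 153.] cm [ 1.77 -0.09  1.16] deg [ 0.05 -0.08 -0.04]
0.9 tip [ -6. -30. 163.] cm [ 2.81 -0.17  2.13] deg [ 0.05 -0.08 -0.04]
1.0 tip [  6. -30. 171.] cm [ 3.95 -0.26  3.  ] deg [ 0.05 -0.08 -0.04]
1.1 tip [ 18. -30. 179.] cm [ 5.16 -0.36  3.74] deg [ 0.05 -0.08 -0.04]
```

View pics/side6.png

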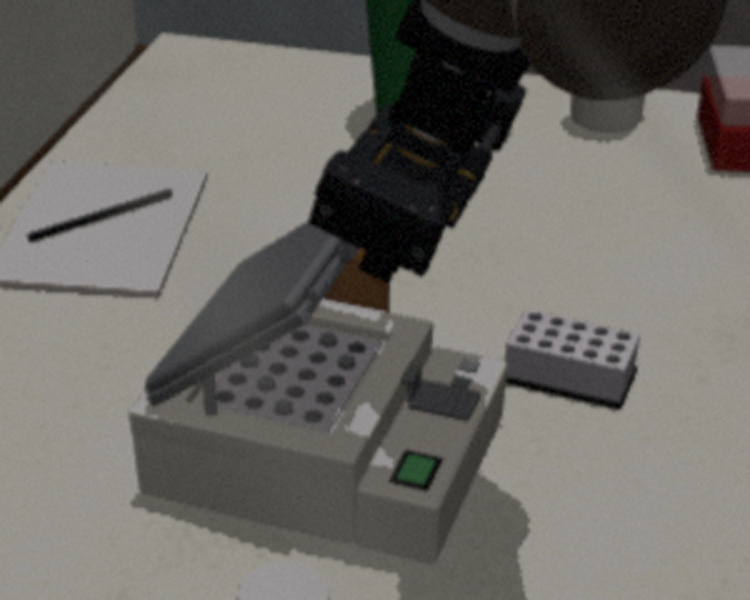

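Just short of contact: the tip at px (380,270) sits about 25 mm below the lid's front edge. Pushing along the arc.

>>> drive_tool --motion '[{"x":0.8,"y":0,"z":0.1,"ax":0,"ay":0,"az":0,"gripper":0},{"x":1.1,"y":0,"z":0.5,"ax":0,"ay":0,"az":0,"gripper":0},{"x":1.5,"y":-0.1,"z":0.9,"ax":0,"ay":0,"az":0,"gripper":0},{"x":1.8,"y":-0.1,"z":1.2,"ax":0,"ay":0,"az":0,"gripper":0}]'

```text
t: 6.52
tool_pos: [0.4968, -0.0886, 0.3284]
ee_rot: [-1.57, -0.169, -0.296]
contact_force: [-3.5, -0.2, 1.1]
finger_gap: 0.006
```

```bash
python3 - <<'E'
from h import *
where(); see('side7');plan([.9,1.0,1.1,1.2],17)
E
```

```text
t 6.52 tip_h [-15.4 -30.3 154.3] tilt 16.9 F [-3.48 -0.5   1.14] gap 0.006 q [ 0.16  0.2  -0.53  0.14 -0.55 -1.92]
lid_edge [-10.    2.3 183.6] 0.98 lidang 0.81
lid_top [ 44.3   0.8 144.3] 0.56 lidang 0.97
tab_press [-98.   -1.5  72.2] 0.72 lidang -0.04
0.9 tip [ -6. -30. 163.] cm [ 0.88 -0.08  0.81] deg [ 0.01  0.17 -0.06]
1.0 tip [  6. -30. 171.] cm [ 2.01 -0.18  1.68] deg [ 0.01  0.17 -0.06]
1.1 tip [ 18. -30. 179.] cm [ 3.23 -0.28  2.42] deg [ 0.01  0.17 -0.06]
1.2 tip [ 31. -30. 185.] cm [ 4.51 -0.38  3.05] deg [ 0.01  0.17 -0.06]
```

View pics/side7.png

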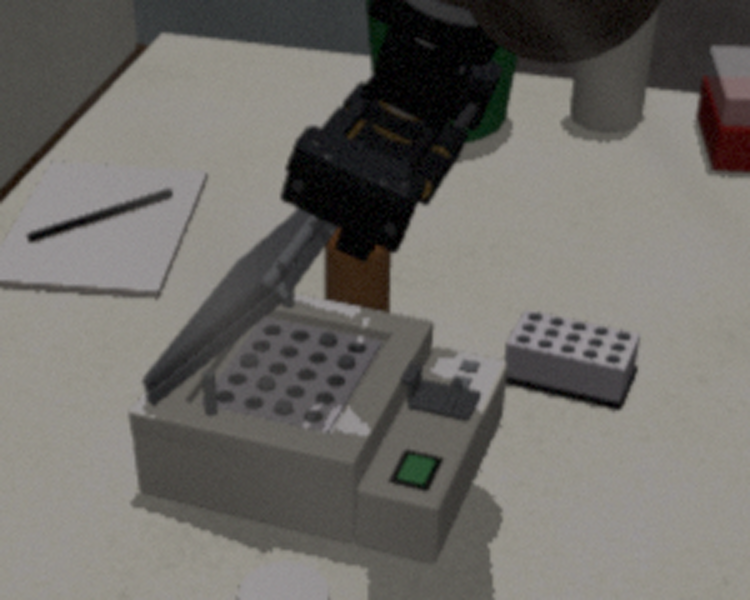

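The lid follows (≈0.81 rad) at 3.5 N, with the shell clear. Continuing.

>>> drive_tool --motion '[{"x":0.5,"y":0,"z":0.5,"ax":0,"ay":0,"az":0,"gripper":0},{"x":0.9,"y":-0.1,"z":0.8,"ax":0,"ay":0,"az":0,"gripper":0},{"x":1.4,"y":-0.1,"z":1.2,"ax":0,"ay":0,"az":0,"gripper":0},{"x":2,"y":-0.2,"z":1.7,"ax":0,"ay":0,"az":0,"gripper":0},{"x":2.6,"y":-0.2,"z":2.1,"ax":0,"ay":0,"az":0,"gripper":0}]'

```text
t: 7.13
tool_pos: [0.5238, -0.0905, 0.3497]
ee_rot: [-1.57, -0.171, -0.297]
contact_force: [-1.0, -0.5, -2.1]
finger_gap: 0.008
```

```bash
python3 - <<'E'
from h import *
where(); see('side8');plan([1.1,1.2,1.3,1.4],17)
E
```

```text
t 7.13 tip_h [ 12.  -29.8 175.7] tilt 17.1 F [-0.96 -0.59 -2.08] gap 0.008 q [ 0.15  0.22 -0.44  0.11 -0.63 -1.88]
lid_edge [ 18.1   0.6 203.3] 0.84 lidang 1.06
lid_top [ 60.2  -2.2 148.7] 0.66 lidang 1.19
tab_press [-96.6  -1.7  74.4] 0.61 lidang -0.03
1.1 tip [ 18. -30. 179.] cm [ 0.58 -0.09  0.3 ] deg [ 0.01  0.23 -0.07]
1.2 tip [ 31. -30. 185.] cm [ 1.86 -0.19  0.92] deg [ 0.01  0.23 -0.07]
1.3 tip [ 43. -30. 190.] cm [ 3.14 -0.3   1.39] deg [ 0.01  0.23 -0.07]
1.4 tip [ 55. -30. 193.] cm [ 4.28 -0.39  1.69] deg [ 0.01  0.23 -0.07]
```

View pics/side8.png

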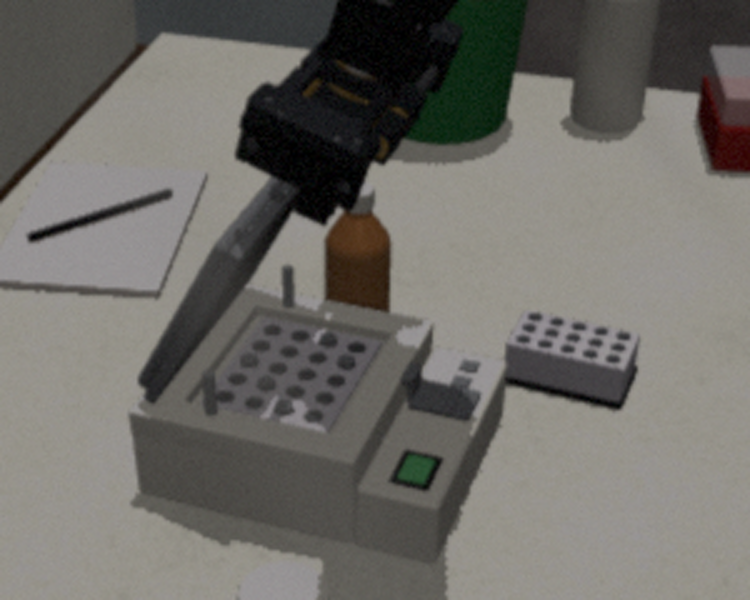

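Lid at ≈1.06 rad, with the finger under its front edge near px (320,205). Continuing.

>>> drive_tool --motion '[{"x":0.6,"y":-0.1,"z":0.3,"ax":0,"ay":0,"az":0,"gripper":0},{"x":1.2,"y":-0.1,"z":0.6,"ax":0,"ay":0,"az":0,"gripper":0},{"x":1.8,"y":-0.2,"z":0.9,"ax":0,"ay":0,"az":0,"gripper":0},{"x":2.5,"y":-0.2,"z":1.1,"ax":0,"ay":0,"az":0,"gripper":0},{"x":3.1,"y":-0.3,"z":1.3,"ax":0,"ay":0,"az":0,"gripper":0}]'

```text
t: 7.75
tool_pos: [0.5548, -0.0933, 0.3625]
ee_rot: [-1.57, -0.171, -0.297]
contact_force: [-3.0, 1.8, -0.1]
finger_gap: 0.003
```

```bash
python3 - <<'E'
from h import *
where(); see('side9');plan([1.3,1.4,1.5,1.6,1.7,1.75],17)
E
```

```text
t 7.75 tip_h [ 43.1 -30.1 188.5] tilt 17.0 F [-3.15  1.54 -0.13] gap 0.003 q [ 0.13  0.26 -0.34  0.1  -0.68 -1.85]
lid_edge [5.11e+01 2.00e-01 2.19e+02] 0.93 lidang 1.31
lid_top [ 81.3  -2.  154.8] 0.55 lidang 1.48
tab_press [-96.7  -0.3  69.5] 0.6 lidang -0.06
1.3 tip [ 43. -30. 190.] cm [0.06 0.01 0.13] deg [ 0.02  0.17 -0.06]
1.4 tip [ 55. -30. 193.] cm [ 1.2  -0.08  0.43] deg [ 0.02  0.17 -0.06]
1.5 tip [ 67. -30. 195.] cm [ 2.36 -0.18  0.61] deg [ 0.02  0.17 -0.06]
1.6 tip [ 78. -30. 195.] cm [ 3.53 -0.28  0.68] deg [ 0.02  0.17 -0.06]
1.7 tip [ 90. -30. 195.] cm [ 4.71 -0.37  0.62] deg [ 0.02  0.17 -0.06]
1.75 tip [ 96. -30. 194.] cm [ 5.29 -0.42  0.55] deg [ 0.02  0.17 -0.06]
```

View pics/side9.png

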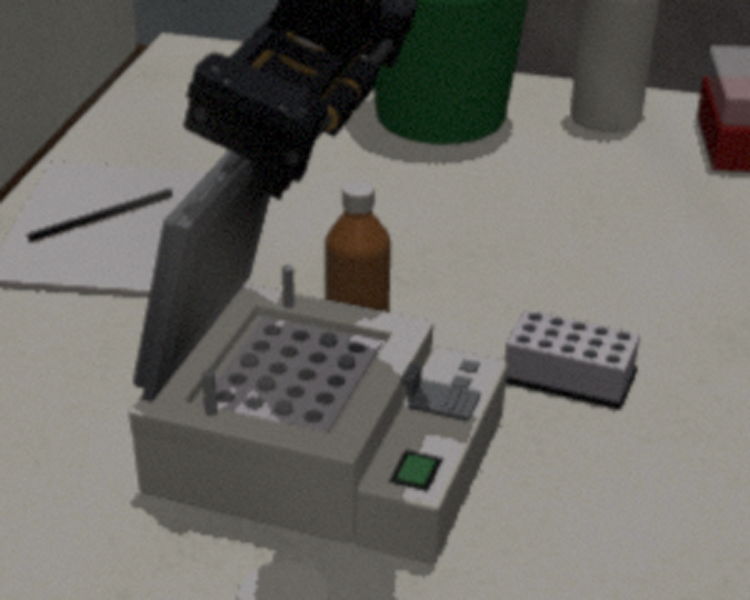

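Lid ≈1.31 rad at 3 N, as modelled. Last stretch.

>>> drive_tool --motion '[{"x":0.7,"y":-0.1,"z":0.2,"ax":0,"ay":0,"az":0,"gripper":0},{"x":1.4,"y":-0.1,"z":0.4,"ax":0,"ay":0,"az":0,"gripper":0},{"x":2.1,"y":-0.2,"z":0.5,"ax":0,"ay":0,"az":0,"gripper":0},{"x":2.8,"y":-0.2,"z":0.6,"ax":0,"ay":0,"az":0,"gripper":0},{"x":3.5,"y":-0.3,"z":0.6,"ax":0,"ay":0,"az":0,"gripper":0}]'

```text
t: 8.37
tool_pos: [0.5897, -0.0964, 0.368]
ee_rot: [-1.57, -0.17, -0.296]
contact_force: [-2.0, 1.5, -1.0]
finger_gap: 0.004
```

```bash
python3 - <<'E'
from h import *
where(); see('side10');plan([1.6,1.7,1.75],17)
E
```

```text
t 8.37 tip_h [ 78.  -30.3 193.9] tilt 17.0 F [-2.14  1.3  -0.99] gap 0.004 q [ 0.12  0.31 -0.25  0.09 -0.72 -1.83]
lid_edge [ 93.4   2.1 223.8] 0.62 lidang 1.61
lid_top [102.6   1.  152.9] 0.76 lidang 1.77
tab_press [-96.9  -2.5  72. ] 0.82 lidang -0.04
1.6 tip [ 78. -30. 195.] cm [0.01 0.03 0.05] deg [ 0.03  0.22 -0.07]
1.7 tip [ 90. -30. 195.] cm [ 1.18 -0.07 -0.01] deg [ 0.03  0.22 -0.07]
1.75 tip [ 96. -30. 194.] cm [ 1.77 -0.12 -0.08] deg [ 0.03  0.22 -0.07]
```

View pics/side10.png

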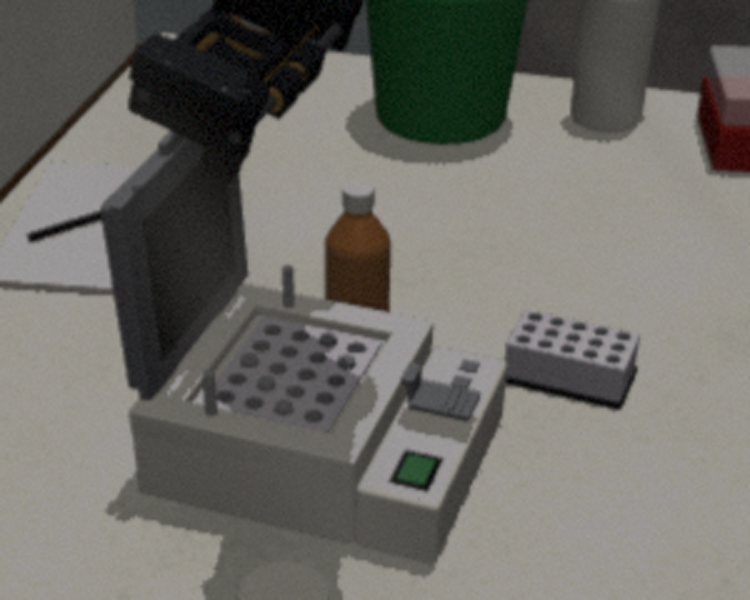

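Lid ≈1.6 rad. Finishing in small increments.

>>> drive_tool --motion '[{"x":0.5,"y":0,"z":0,"ax":0,"ay":0,"az":0,"gripper":0},{"x":0.9,"y":-0.1,"z":0,"ax":0,"ay":0,"az":0,"gripper":0},{"x":1.2,"y":-0.1,"z":0,"ax":0,"ay":0,"az":0,"gripper":0},{"x":1.4,"y":-0.1,"z":0,"ax":0,"ay":0,"az":0,"gripper":0},{"x":1.4,"y":-0.1,"z":0,"ax":0,"ay":0,"az":0,"gripper":0}]'

```text
t: 8.98
tool_pos: [0.6035, -0.0975, 0.3682]
ee_rot: [-1.57, -0.171, -0.297]
contact_force: [-1.6, -0.4, -0.7]
finger_gap: 0.003
```

>>> drive_tool --motion '[{"x":0.2,"y":0,"z":0,"ax":0,"ay":0,"az":0,"gripper":0},{"x":0.3,"y":0,"z":0,"ax":0,"ay":0,"az":0,"gripper":0},{"x":0.3,"y":0,"z":0,"ax":0,"ay":0,"az":0,"gripper":0}]'

```text
t: 9.23
tool_pos: [0.6059, -0.0976, 0.368]
ee_rot: [-1.57, -0.169, -0.296]
contact_force: [-2.6, -0.3, -0.3]
finger_gap: 0.008
```

```bash
python3 - <<'E'
from h import *
where(); see('side11')
E
```

```text
t 9.23 tip_h [ 94.2 -30.2 193.9] tilt 17.0 F [-2.54 -0.52 -0.31] gap 0.008 q [ 0.11  0.34 -0.21  0.09 -0.74 -1.82]
lid_edge [111.5   3.4 223.3] 0.57 lidang 1.73
lid_top [-143.  -158.8    1.7] 0.41 lidang -0.33
tab_press [-97.1   0.8  74.6] 0.87 lidang -0.03
```

>>> drive_tool --motion '[{"x":0.15,"y":0,"z":0,"ax":0,"ay":0,"az":0,"gripper":0},{"x":0.3,"y":0,"z":0,"ax":0,"ay":0,"az":0,"gripper":0},{"x":0.3,"y":0,"z":0,"ax":0,"ay":0,"az":0,"gripper":0}]'

```text
t: 9.68
tool_pos: [0.6075, -0.0976, 0.368]
ee_rot: [-1.571, -0.165, -0.293]
contact_force: [-9.7, 0.4, 5.0]
finger_gap: 0.004
```

Force rose to ~10 N, so the lid is against its stop. Backing away from it.

>>> drive_tool --motion '[{"x":-1,"y":0,"z":0,"ax":0,"ay":0,"az":0,"gripper":0},{"x":-3,"y":0.2,"z":0,"ax":0,"ay":0,"az":0,"gripper":0},{"x":-6,"y":0.5,"z":0.5,"ax":0,"ay":0,"az":0,"gripper":0},{"x":-9,"y":0.7,"z":2,"ax":0,"ay":0,"az":0,"gripper":0},{"x":-12,"y":1,"z":4,"ax":0,"ay":0,"az":0,"gripper":0}]'

```text
t: 10.1
tool_pos: [0.488, -0.0872, 0.4076]
ee_rot: [-1.57, -0.17, -0.297]
contact_force: [0.9, 0.6, 1.2]
finger_gap: 0.002
```

>>> drive_tool --motion '[{"x":-1,"y":0,"z":1,"ax":0,"ay":0,"az":0,"gripper":0},{"x":-1,"y":0,"z":1,"ax":0,"ay":0,"az":0,"gripper":0},{"x":-1,"y":0,"z":1,"ax":0,"ay":0,"az":0,"gripper":0},{"x":-1,"y":0,"z":1,"ax":0,"ay":0,"az":0,"gripper":0},{"x":-1,"y":0,"z":1,"ax":0,"ay":0,"az":0,"gripper":0}]'

```text
t: 10.52
tool_pos: [0.4798, -0.0873, 0.4174]
ee_rot: [-1.57, -0.17, -0.297]
contact_force: [-0.8, 0.1, -0.3]
finger_gap: 0.005
```

```bash
python3 - <<'E'
from h import *
where(); im=see('side12')
for t in ['bottle','jar','tube_rack']:
    r=spotter.tip_of(t,im)[:1]; print(t,[(np.round(a['point'],4).tolist(),round(a['score'],2)) for a in r])
E
```

```text
t 10.52 tip_h [-32.2 -30.2 243.4] tilt 17.0 F [-0.8   0.08 -0.25] gap 0.005 q [ 0.17  0.08 -0.42  0.1  -0.79 -1.89]
lid_top [111.8  -0.4 151.3] 0.62 lidang 1.89
tab_press [-94.5  -2.2  74.9] 0.9 lidang -0.03
bottle [([0.5867, -0.244, 0.0003], 0.67)]
jar [([0.524, 0.1359, 0.0018], 0.97)]
tube_rack [([0.4128, -0.2126, 0.0005], 0.83)]
```

View pics/side12.png

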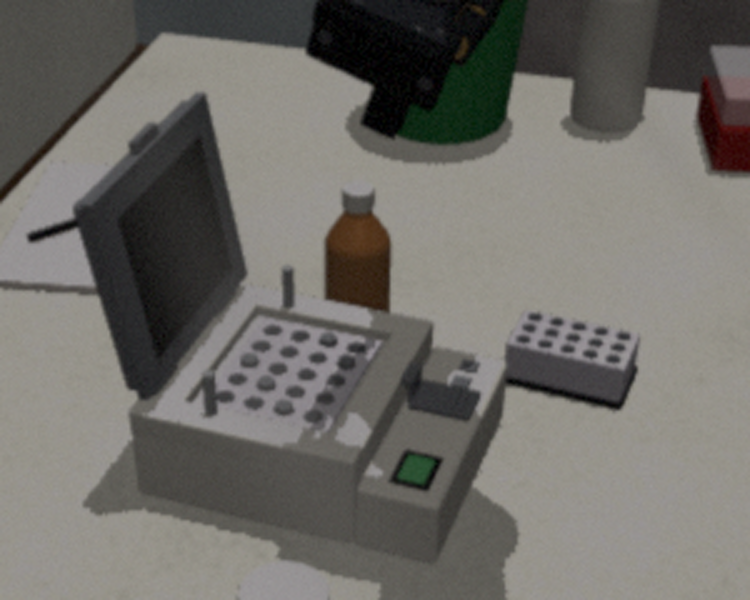

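```bash
python3 - <<'E'
from h import *
im=viewer.get_image('side'); P=((cloud(im)-O)@Hm)*1000
m=(im['z_map']>0)&(abs(P[...,1])<78)&(P[...,0]>70)&(P[...,0]<140)&(P[...,2]>110)&(P[...,2]<205)
Q=P[m]; 
for _ in range(5):
    k,c=np.polyfit(Q[:,2],Q[:,0],1); r=Q[:,0]-k*Q[:,2]-c; Q=Q[abs(r)<2.5*r.std()]
print(len(Q),r.std(),'lid angle',np.pi/2+np.arctan(k))
r=spotter.tip_of('lid_edge',im); print([(np.round((np.array(a['point'])-O)@Hm*1000,1),a['score']) for a in r])
E
```

```text
2744 0.8393244443431656 lid angle 1.7503456605227095
[(array([109.6,   4. , 221.5]), 0.8)]
```

The plane fit puts the lid at 1.750 rad, on its stop, and the arm is clear. Handing in.

```bash
python3 - <<'E'
from h import *
print(robot.hand_in()); where()
E
```

```text
the job is handed in; nothing more can be done
None
the job is handed in; nothing more can be done
```

The heater is open with its lid against the stop, and I've handed the job in; no verdict is reported. I pressed the tab with the shut fingertips at about 5 N until the lid came free. I then let go and backed off while the lid sprang to about 0.68 rad. Finally I pushed it from under the front edge, mostly at 2–4 N, until the force rose to about 10 N at the stop, then withdrew.

Last checks before hand-in:
- **Lid:** a plane fit to its underside gave 1.750 rad. The network's `lid_edge` point agreed (about 1.72–1.75 rad).
- **Tab:** back at rest height (75 mm).
- **Bottle, jar and rack:** within about 6 mm of their first readings, which is about the detector's error, and standing upright in the picture.
- **Arm:** clear of everything, with no contact force.

Nothing failed or clearly disagreed. Two network readings were obvious false detections: one `lid_top`, and one second-ranked `tab_press`. I ignored both.

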